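# Pin the stop arm into its hinge fork

## Robot

A 6-joint arm with a two-finger parallel gripper is mounted at the origin on a cart in front of the work surface, level with it; the furniture and walls round the work are solid. World frame = base frame: x ahead of the robot, y to its left, z up, the work surface at z = 0. Lengths are in m, angles in degrees, forces in N, time in s.
With the tool pointing down it reaches from about 0.25 to 0.725 m from the base axis. Payload 9.7 kg.
Tool frame: the origin (TCP) lies at the very end of the fingers, on their centre line; the grasp point (between the pads) lies grasp_offset behind it (grasp_offset is the distance from the TCP to the grasp point, in m); z points along the fingers, y is the line along which they close (so a half turn about z gives the same grasp; the last joint's range is limited). The gripper opens to 85 mm and grips with 20 to 120 N. Pads are 22 mm wide; open, the fingers measure 114 mm over their backs; the gripper's body (76 mm by 85 mm) begins 54 mm behind the grasp point. The pads swing forward as they close: fully open they stand 13 mm farther back than shut.
Start: joints at [-74.141, 4.979, 10.078, 95.1, 0, 90], TCP at [0.15, -0.529, 0.193] pointing down, gripper open.
Joint ranges: [-179.16, 179.16], [-48.56, 103.87], [-65.8, 70.77], [-126.05, 130.52], [-82.76, 87.17], [-180, 180]. Speed limits (degrees/s): [127.2, 127.2, 147.25, 180, 180, 180].

## Interface

Orientations are given as [roll, pitch, yaw] about the fixed x, y, z axes, in that order (R = Rz(yaw) Ry(pitch) Rx(roll)).
In Python, from workcell import get_obs, camera, calibration, job_done, recognise, cut_out, mark_of, grasp_offset gives the robot as it stands.
- The arm moves only by the tool servo_tool, never from a script. Its argument "moves" is a list of rows, each a list of 3 entries, a list of its own where there are three numbers: the turn, a rotation vector about the tool's x, y, z in degrees, then the shift along the tool's x, y, z in m, then the opening in per cent of the stroke, from 0 (shut) to 100 (fully open). In form: [[[ax, ay, az], [x, y, z], claw], ...]. A call has 1 to 12 rows; each row shifts and turns the commanded pose from where the row before left it, along the tool's axes as they then stand; what a row does not reach is not made up. A row lasts 1/10 s, in which the tool goes at most 50 mm and 8.59 degrees, less where a joint would pass 70% of its speed; a pose out of reach is approached as far as the arm can. A call is refused whole if a number of a shift passes 0.05 or a number of a turn 8.59, either way. A call with a gripper value outside its range is refused whole. The fingers move at their own pace and stop on an object; "force" is the grip in N (left out, the last holds). Time passes only in rows, so rows that do not move let the fingers close. It gives the time, the measured TCP pose, the force, the opening and the grip force at its end, in the units of the state.
- get_obs(): the state, without advancing time (a new reading comes with each control period).
- camera(name): name is "scene" or "top"; returns (picture, depth): 400x640x3 uint8, red, green, blue; 400x640 float32, m along the optical axis (not along the pixel's ray), 0 where there is no reading.
- calibration(name): a dict with "camera_matrix" (3x3 intrinsics, pixels), "R" (3x3) and "t" (3): a world point X has camera coordinates R X + t. Camera axes: x right, y down, z forward; pixel columns grow to the right and rows downward; lengths in m; the calibration is good to about 2 mm. A picture is of the moment at which its call begins. calibration takes no time and is no camera call.
- job_done(): hands the job in; it is judged then, once.
Trained networks look in the newest picture that a camera, given by its name, has taken for a name from the list of things; names that differ only in an ending like _2 or _b are one class to them, and where a whole thing is asked for, a point or a joint stands for the part that bears it (a point fixed in the world has none). Each returns a list of dicts, best first, with "score" (0 to 1); they miss things now and then, are a little off and sometimes report something else, mostly with a low value. They report only what shows in the picture. A call takes as long as a camera call.
- recognise(name, camera): "xyz" ([x, y, z] in m, in the coordinates of the camera as it stood for that picture, good to about 4 mm: the middle of the surface that is visible of it).
- cut_out(name, camera): "mask" (400x640 bool, what is visible of it).
- mark_of(name, camera): "xyz" ([x, y, z] in m, in the coordinates of the camera as it stood for that picture, good to about 4 mm: a listed point, or the origin of a listed thing).
The state is a dict: "time": time; "q": joint angles; "qd": joint speeds; "joint_efforts": joint torques, N m; "ee_pos": TCP position; "tcp_rot": TCP orientation; "wrist_force": force on the tool from outside, world axes, zero at the start; "torque": the same for the moment, N m; "opening": finger opening in m; "grasp_force": force on a finger pad.
Only numpy, scipy, OpenCV 4.12 (cv2) and the standard library are available. Lean on these libraries where they do the work, as an engineer would, in place of code of your own. Each camera call takes 0.05 s, during which the arm holds its last target. There are 200 camera calls.

## Task

Put the swing stop together: slide the loose stop arm along the base board until its slotted eye is fully bedded in the steel fork, then take the hinge pin from its holder and push it down through the fork and the slot until its flange sits flush on top of the fork, and let go. Feel your way and push gently, never hard, with both the arm and the pin, and leave the other things on the table where they are.

Things in the scene. Friction and masses are not known exactly. Their poses are not given: they have to be found in the camera images.
- hinge_bracket: Fixed half, fastened to the table at the end of the base board: a steel fork (two knuckle plates, one above the other on a post, open to the front and sides) clamped to a cross track. Origin: table top under the nominal bore. x: from the board into the fork (the way the arm slides in); y: across; z up.
- base_board: Fixed plywood board, 12 mm thick, 110 mm wide, whose top is the surface the arm slides on. Same origin and axes as hinge_bracket; it runs from 27 to 245 mm on the -x side of the origin.
- track (a point): Middle of the aluminium cross track (130 mm along the bracket's y) that carries the fork. The fork is clamped anywhere within 10 mm either side of nominal along the bracket's y. This offset differs each time and is NOT in the given poses: find it by feel or by eye. In x the fork is true, and it does not move under work.
- fork_nominal (a point): Nominal bore centre on the flat top of the upper knuckle, 50 mm above the table. Upper knuckle: 41 mm (x) by 42 mm (y), from 32 to 50 mm up. Bore: vertical, 13.8 mm diameter, no lead-in; in the lower knuckle (0 to 11.5 mm up) it is 16 mm. Behind it a post, 20.5 to 46.5 mm in x from the bore, 42 mm wide, with bolt heads up to 54 mm.
- seat_nominal (a point): Nominal bore centre at board-top height, between the knuckles. The arm's eye enters from -x, open to both sides, and stops square against a flat back 60 mm wide; its origin is then 0.5 to 1 mm past the bore in x. The eye's slot takes up the fork's offset if the arm lies within 2 mm of nominal across (y); a lightly misplaced free arm can also be nudged by the pin.
- ball_nominal (a point): Nominal bore centre at the height of a spring ball in the upper knuckle, 12 mm below its top. From about 11 mm deep to home the ball drags on the pin: roughly 4 to 12 N of steady push are needed all the way; the pin stays where it is left and its weight does not carry it in. The force then rises sharply at home.
- stop_arm: Loose half, about 300 g, flat on the board: flat steel eye plate, 34 (x) by 60 (y) by 18 mm, with a slot right through it, 16 (x) by 38 mm (y), on a wooden bar 22 mm wide, 11 mm high, with a cross foot at the far end. Origin: centre of the slot, underside; the bar runs along -x; z up. Starts 45 to 85 mm short of the bore and a little out of line.
- foot (a point): Middle of the arm's wooden cross foot, 16 mm (along the arm's x) by 60 mm (y) by 36 mm high, 118 mm from the eye centre. A push along the bracket's x on the middle of the foot slides the arm in.
- hinge_pin: Steel pin, 90 g, upright in its holder: shaft 12 mm diameter, 49 mm long; flange 24 mm diameter, 4 mm thick; above it a round grip of 18 mm diameter with a flat top 36 mm above the flange's underside. Origin: on the axis at the flange's underside; z up along the pin. Home in the fork the origin is 50 mm above the table.
- pin_tip (a point): Flat tip of the pin, 11 mm diameter, 49 mm below the flange's underside; the 12 mm shaft is bevelled over its last 2 mm.
- pin_holder: Fixed wooden block 60 x 60 x 58 mm with a 15 mm through hole in which the pin hangs by its flange. Origin: centre of its underside; z up.
- tape_measure: Yellow tape measure, 38x101x68 mm, standing near the work; bystander. Origin: centre of the underside.
- mallet: Small wooden mallet, 100x234x52 mm, lying beyond the work; bystander. Origin: centre of the underside.
- offcut_4: Wooden offcut block, 40x45x25 mm; bystander. Origin: centre of the underside.

How it is judged (in metres and radians):
On the way:
1. the arm's eye is bedded at the back of the fork, the arm flat on the board (x of stop_arm in the frame of hinge_bracket above -0.003 m and z of stop_arm in the frame of hinge_bracket below 0.014 m and angle between stop_arm's own z axis and vertical below 0.05 rad), for 0.2 s.
At the end, for the whole second after the job is handed in: The pin stands upright (within 0.06 rad) in the fork's bore and the slot of the arm's eye (within 4 mm of the slot's middle along the arm, 16 mm across it), its flange within 1.5 mm of the fork's top; the arm lies flat on the board; both are released and at rest (z of hinge_pin in the frame of hinge_bracket below 0.0515 m and angle between hinge_pin's own z axis and vertical below 0.06 rad and x of hinge_pin in the frame of stop_arm between -0.004 and 0.004 m and y of hinge_pin in the frame of stop_arm between -0.016 and 0.016 m and z of stop_arm in the frame of hinge_bracket below 0.014 m and linear speed of each of hinge_pin, stop_arm below 0.01 m/s and x of hinge_pin in the frame of hinge_bracket between -0.005 and 0.005 m and y of hinge_pin in the frame of hinge_bracket between -0.013 and 0.013 m); the robot touches nothing.
It fails at once if pin and fork pressed together with more than 40 N (all contact forces added up) (contact force between hinge_pin and hinge_bracket above 40 N).
It fails at once if stop arm and fork pressed together with more than 40 N (all contact forces added up) (contact force between stop_arm and hinge_bracket above 40 N).
It fails at once if the tape_measure moved more than 20 mm (distance of tape_measure from where it was at the start of the episode above 0.02 m).
It fails at once if the mallet moved more than 20 mm (distance of mallet from where it was at the start of the episode above 0.02 m).
It fails at once if the offcut_4 moved more than 20 mm (distance of offcut_4 from where it was at the start of the episode above 0.02 m).
It also fails if it takes over 72 s, if anything falls off the work surface, if the arm or the gripper's body presses on something with over 40 N, if the wrist force passes 120 N, or if a joint passes its speed limit or range.

## Working session

There is one attempt and no reset: what is moved stays moved. The work goes in short steps, Python scripts to look and compute and a tool call to move; the robot and the scene stay as the last step left them, time stands still between calls to the robot, and variables do not carry over. Pictures are saved under pics/ and viewed, at most 10 in all, crops included, and the job is handed in when it is done.

Besides the shell and the picture viewer there is one more tool, called after "Request:" as name(argument=value, ...), one argument or row to a line, values as JSON. servo_tool: Moves the arm, as the interface text tells. Its arguments: {"type":"object","properties":{"moves":{"type":"array"},"force":{"type":"number"}},"required":["moves"]}

```bash
mkdir -p pics; cat > h.py <<'E'
import numpy as np,cv2
from workcell import *
def w(cam,p):
    c=calibration(cam);return np.array(c["R"]).T@(np.array(p)-np.array(c["t"]))
def cloud(cam,d):
    c=calibration(cam);K=np.array(c["camera_matrix"]);v,u=np.indices(d.shape)
    P=np.stack([(u-K[0,2])/K[0,0]*d,(v-K[1,2])/K[1,1]*d,d],-1)
    return (P-np.array(c["t"]))@np.array(c["R"])
E
python3 - <<'E'
from h import *
np.set_printoptions(precision=4,suppress=True)
print(grasp_offset if not callable(grasp_offset) else grasp_offset())
s=get_obs();print(s["time"],s["ee_pos"],s["tcp_rot"],s["opening"])
for c in("top","scene"):
    p,d=camera(c);cv2.imwrite(f"pics/{c}0.png",p[:,:,::-1]);np.save(f"{c}0.npy",d)
    for n in["hinge_bracket","track","fork_nominal","seat_nominal","stop_arm","foot","hinge_pin","pin_holder","base_board","tape_measure","mallet","offcut_4"]:
        r=mark_of(n,c)
        print(c,n,[(round(x["score"],2),w(c,x["xyz"])) for x in r[:2]])
E
```

```text
0.0187
0.0 [ 0.1502 -0.5288  0.1925] [-179.9221    0.0001   15.8591] 0.08514626133609855
top hinge_bracket [(0.38, array([ 0.7007, -0.2659, -0.0002]))]
top track [(0.91, array([ 0.5519, -0.1179,  0.0155])), (0.32, array([0.5407, 0.3519, 0.0003]))]
top fork_nominal [(0.63, array([ 0.5615, -0.062 ,  0.0465]))]
top seat_nominal [(0.64, array([ 0.5677, -0.0652,  0.0131]))]
top stop_arm [(0.77, array([ 0.5754, -0.0062,  0.0109])), (0.18, array([ 0.5691, -0.0671,  0.0132]))]
top foot [(0.91, array([0.5906, 0.1099, 0.0325]))]
top hinge_pin [(0.42, array([0.5385, 0.3482, 0.0549]))]
top pin_holder [(0.96, array([0.5379, 0.3504, 0.0004])), (0.3, array([ 0.5663, -0.0654,  0.01  ]))]
top base_board [(0.84, array([ 0.5621, -0.0642, -0.0005]))]
top tape_measure [(0.88, array([ 0.702 , -0.2641, -0.0015])), (0.71, array([0.5368, 0.3516, 0.0594]))]
top mallet [(0.86, array([ 0.7726,  0.1012, -0.0009]))]
top offcut_4 [(0.73, array([ 0.4551, -0.3022,  0.0012]))]
scene hinge_bracket [(0.81, array([ 0.5684, -0.0616, -0.0022]))]
scene track [(0.57, array([ 0.5494, -0.1173,  0.0099]))]
scene fork_nominal [(0.66, array([ 0.5658, -0.0638,  0.053 ]))]
scene seat_nominal [(0.89, array([ 0.5643, -0.0638,  0.0115]))]
scene stop_arm [(0.76, array([ 0.5732, -0.0009,  0.0127]))]
scene foot [(0.79, array([0.5902, 0.1154, 0.0301]))]
scene hinge_pin [(0.71, array([0.5399, 0.3564, 0.0584]))]
scene pin_holder [(0.9, array([ 0.5401,  0.353 , -0.0004]))]
scene base_board [(0.78, array([ 0.5664, -0.061 , -0.0001]))]
scene tape_measure [(0.76, array([ 0.6982, -0.2598, -0.0016]))]
scene mallet [(0.64, array([ 0.7721,  0.0994, -0.0024]))]
scene offcut_4 [(0.48, array([ 0.4565, -0.2937, -0.0033])), (0.45, array([ 0.5676, -0.0638,  0.0076]))]
```

```bash
python3 - <<'E'
from h import *
np.set_printoptions(precision=4,suppress=True)
a=cv2.imread("pics/top0.png");cv2.imwrite("pics/top0b.png",cv2.resize(a,(800,500)))
d=np.load("top0.npy");P=cloud("top",d)
def rect(lo,hi,box,name):
    m=(P[...,2]>lo)&(P[...,2]<hi)&(P[...,0]>box[0])&(P[...,0]<box[1])&(P[...,1]>box[2])&(P[...,1]<box[3])&(d>0)
    q=P[m][:,:2];
    r=cv2.minAreaRect((q*1000).astype(np.float32));print(name,m.sum(),np.median(P[m][:,2]),r, q.mean(0)); 
rect(.007,.017,(.4,.75,-.05,.25),"board")
rect(.044,.0515,(.48,.66,-.16,-.02),"forktop")
rect(.040,.0515,(.52,.65,.06,.16),"foot?"); rect(.038,.0515,(.52,.65,.06,.16),"foot")
rect(.026,.034,(.5,.65,-.05,.04),"eye")
rect(.053,.064,(.48,.60,.28,.42),"holder")
rect(.08,.1,(.48,.60,.28,.42),"grip")
rect(.012,.03,(.4,.7,-.18,-.08),"track")
E
```

```text
board 1969 0.011545855865306473 ((574.830322265625, 99.75426483154297), (298.7399597167969, 348.7904357910156), 89.63104248046875) [0.5937 0.0782]
forktop 155 0.04872312751401636 ((557.3265991210938, -75.21853637695312), (66.62339782714844, 43.56167221069336), 76.21004486083984) [ 0.5563 -0.0759]
foot? 78 0.04738984699127639 ((591.4127807617188, 110.59436798095703), (16.03472137451172, 59.11576843261719), 81.82838439941406) [0.5901 0.1102]
foot 79 0.047281069907401295 ((591.397216796875, 110.50048828125), (16.038860321044922, 59.19019317626953), 81.32202911376953) [0.5901 0.1101]
eye 127 0.02988755819114731 ((576.1893310546875, 6.566612243652344), (61.030757904052734, 59.77461624145508), 78.82559204101562) [ 0.5749 -0.001 ]
holder 299 0.05872289130769137 ((537.993408203125, 350.6430969238281), (60.87286376953125, 62.1614875793457), 10.671467781066895) [0.5372 0.3512]
grip 33 0.09253450019684023 ((536.4491577148438, 349.71337890625), (15.531825065612793, 16.94778060913086), 4.988189220428467) [0.537  0.3502]
track 240 0.01694439456050654 ((524.8994140625, -126.13479614257812), (90.64347076416016, 236.42724609375), 89.5982894897461) [ 0.5531 -0.1149]
```

View pics/top0.png

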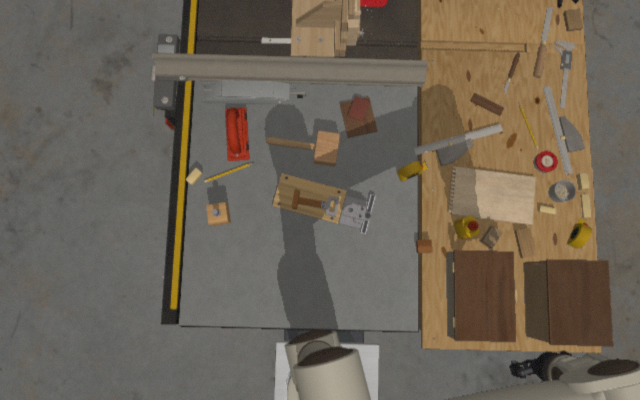

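View pics/scene0.png

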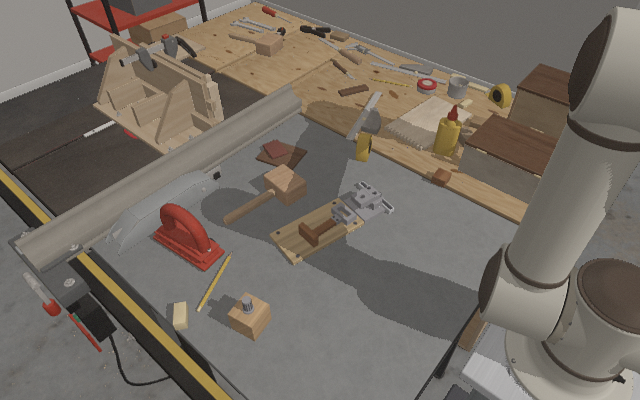

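Top view: fork at about (358,212), foot of the arm at (297,200), pin holder at (217,212); the scene view agrees. The board runs roughly along world -y, with the arm turned about 5° to it. I'll move above the foot with a safe height first.

Request:
servo_tool(
  moves=[
    [[0, 0, 8], [0, 0, 0], 60],
    [[0, 0, 8], [0, 0, 0], 60],
    [[0, 0, 8], [0, 0, 0], 60],
    [[0, 0, 0], [0.0216, -0.0435, 0], 60],
    [[0, 0, 0], [0.0216, -0.0435, 0], 60],
    [[0, 0, 0], [0.0216, -0.0435, 0], 60],
    [[0, 0, 0], [0.0216, -0.0435, 0], 60],
    [[0, 0, 0], [0.0216, -0.0435, 0], 60],
    [[0, 0, 0], [0.0216, -0.0435, 0], 60],
    [[0, 0, 0], [0.0216, -0.0435, 0], 60],
    [[0, 0, 0], [0.0216, -0.0435, 0], 60],
    [[0, 0, 0], [0.0216, -0.0435, 0], 60],
  ],
)

```text
time: 2.5
ee_pos: [0.399, -0.1672, 0.1935]
tcp_rot: [180.0, -0.1, -8.1]
wrist_force: [0.9, -1.1, -0.3]
opening: 0.0512
grasp_force: 0.0
```

```bash
python3 - <<'E'
from h import *
np.set_printoptions(precision=4,suppress=True)
d=np.load("top0.npy");P=cloud("top",d)
def cc(lo,hi,seed,name):
    m=((P[...,2]>lo)&(P[...,2]<hi)&(d>0)).astype(np.uint8)
    n,L=cv2.connectedComponents(m,connectivity=4)
    D=np.hypot(P[...,0]-seed[0],P[...,1]-seed[1])+(m==0)*9
    l=L.flat[D.argmin()];r=cv2.minAreaRect((P[L==l][:,:2]*1000).astype(np.float32));print(name,(L==l).sum(),r)
cc(.006,.06,(.585,.05),"board+all")
cc(.006,.016,(.60,.18),"board")
p=cv2.imread("pics/top0.png")
cv2.imwrite("pics/c1.png",np.hstack([cv2.resize(p[165:245,265:385],(720,480),interpolation=cv2.INTER_CUBIC)]))
c=calibration("top");print(c["camera_matrix"],c["R"],c["t"])
E
```

```text
board+all 3110 ((586.3572387695312, 23.404708862304688), (319.8868103027344, 133.71630859375), 77.996826171875)
board 1453 ((593.0596923828125, 50.499549865722656), (270.1324768066406, 118.6697006225586), 75.00769805908203)
[[518.7897   0.     321.6359]
 [  0.     518.7897 197.914 ]
 [  0.       0.       1.    ]] [[ 0.0249 -0.9996  0.0096]
 [-0.9886 -0.0261 -0.1486]
 [ 0.1488 -0.0058 -0.9889]] [0.0121 0.5945 1.5833]
```

View pics/c1.png

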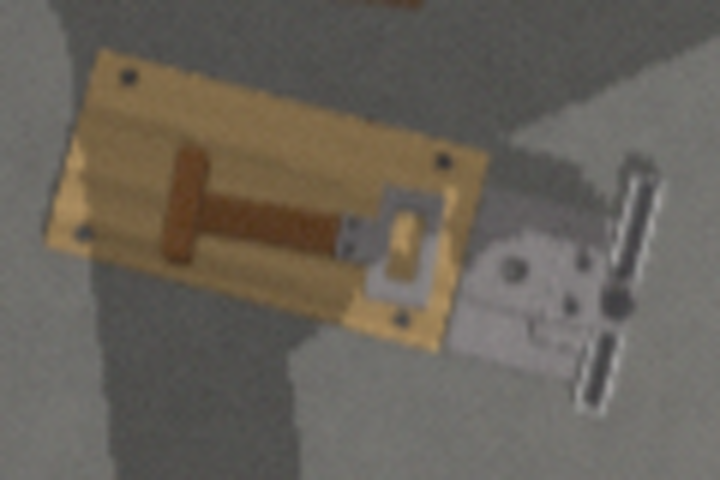

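The crop (6x, origin px (265,165)) shows the board corners at (98,48), (490,155), (440,352), (45,245), the bore hole at (514,268) and the slot at (403,247).

```bash
cat >> h.py <<'E'
def ray(cam,u,v,z):
    c=calibration(cam);K=np.array(c["camera_matrix"]);R=np.array(c["R"]);t=np.array(c["t"])
    o=-R.T@t;d=R.T@np.linalg.inv(K)@[u,v,1];return o+d*(z-o[2])/d[2]
E
python3 - <<'E'
from h import *
np.set_printoptions(precision=4,suppress=True)
f=lambda u,v,z:ray("top",265+(u+.5)/6-.5,165+(v+.5)/6-.5,z)[:2]
A,B,C,D=[f(*c,.012) for c in((98,48),(490,155),(440,352),(45,245))]
print("len",[np.linalg.norm(x) for x in(B-A,C-D,A-D,B-C)])
x=(B-A)+(C-D);x/=np.linalg.norm(x);y=np.array([-x[1],x[0]])
s=((A-D)+(B-C));s/=np.linalg.norm(s)
print("yaw",np.degrees(np.arctan2(x[1],x[0])),"from side",np.degrees(np.arctan2(s[1],s[0]))) 
m=(A+B+C+D)/4;O=m+x*.136
bore=f(514,268,.05);slot=f(403,247,.030)
print("O",O,"bore",bore,"in bracket",[(bore-O)@x,(bore-O)@y],"slot",slot,[(slot-O)@x,(slot-O)@y])
T=(f(640,160,.02)+f(592,410,.02))/2;print("track mid br",(T-O)@x,(T-O)@y)
F=f(185,205,.048);print("foot",F,[(F-O)@x,(F-O)@y])
E
```

```text
len [np.float64(0.218008728111947), np.float64(0.21743867036262413), np.float64(0.1101115983090182), np.float64(0.10924577586478584)]
yaw -103.85948350480197 from side -12.86754142196259
O [ 0.5656 -0.0653] bore [ 0.5598 -0.0627] in bracket [np.float64(-0.001088428227751052), np.float64(-0.006220276698823266)] slot [ 0.572  -0.0053] [np.float64(-0.059740753517902444), np.float64(-0.008118369148066514)]
track mid br 0.05414819251059244 0.003951310604636684
foot [0.5887 0.1093] [np.float64(-0.17498997450261555), np.float64(-0.019386354565296332)]
```

Request:
servo_tool(
  moves=[
    [[0, 0, 0], [0.0214, -0.043, 0], 60],
    [[0, 0, 0], [0.0214, -0.043, 0], 60],
    [[0, 0, 0], [0.0214, -0.043, 0], 60],
    [[0, 0, 0], [0.0214, -0.043, 0], 60],
    [[0, 0, 0], [0.0214, -0.043, 0], 60],
    [[0, 0, 0], [0.0214, -0.043, 0], 60],
    [[0, 0, 0], [0.0214, -0.043, 0], 60],
    [[0, 0, 0], [0, 0, 0.04], 60],
    [[0, 0, 0], [0, 0, 0.04], 60],
    [[0, 0, 0], [0, 0, 0.02], 60],
    [[0, 0, 0], [0, 0, 0], 60],
  ],
)

```text
time: 3.6
ee_pos: [0.5714, 0.0263, 0.0957]
tcp_rot: [-175.8, 0.4, 0.3]
wrist_force: [-0.4, 0.3, 0.6]
opening: 0.0512
grasp_force: 0.0
```

Request:
servo_tool(
  moves=[
    [[0, 0, 0], [0, 0, 0], 60],
    [[0, 0, 0], [0, 0, 0], 60],
  ],
)

```text
time: 3.8
ee_pos: [0.5742, 0.0261, 0.1011]
tcp_rot: [-175.8, -0.1, 0.3]
wrist_force: [0.6, -0.3, 0.1]
opening: 0.0514
grasp_force: 0.0
```

```bash
python3 - <<'E'
from h import *
s=get_obs();print(s["q"],s["qd"],s["ee_pos"],s["tcp_rot"])
E
```

```text
[  0.23306438   7.32314056   2.34362693  84.92630902   4.20961014
 179.94263707] [-0.05413076 -0.14762167  0.10746654 -0.31277302 -0.00765927  0.02793009] [0.57418915 0.02605317 0.10107771] [-1.75790486e+02 -9.83880575e-02  2.90272640e-01]
```

Joint 6 ran into its limit, so I'll use the half-turned grasp (yaw ≈ 172°), and level the tool first.

Request:
servo_tool(
  moves=[
    [[-4.2, 0, 0], [0, 0, -0.03], 60],
    [[0, 0, -8.5], [0, 0, 0], 60],
    [[0, 0, -8.5], [0, 0, 0], 60],
    [[0, 0, -8.5], [0, 0, 0], 60],
    [[0, 0, -8.5], [0, 0, 0], 60],
    [[0, 0, -8.5], [0, 0, 0], 60],
    [[0, 0, -8.5], [0, 0, 0], 60],
    [[0, 0, -8.5], [0, 0, 0], 60],
    [[0, 0, -8.5], [0, 0, 0], 60],
    [[0, 0, -8.5], [0, 0, 0], 60],
    [[0, 0, -8.5], [0, 0, 0], 60],
    [[0, 0, -8.5], [0, 0, 0], 60],
  ],
)

```text
time: 5.0
ee_pos: [0.5743, 0.0141, 0.1309]
tcp_rot: [179.9, -0.4, 95.1]
wrist_force: [0.0, 1.0, 0.6]
opening: 0.0509
grasp_force: 0.0
```

Request:
servo_tool(
  moves=[
    [[0, 0, -8.5], [0, 0, 0], 60],
    [[0, 0, -8.5], [0, 0, 0], 60],
    [[0, 0, -8.5], [0, 0, 0], 60],
    [[0, 0, -8.5], [0, 0, 0], 60],
    [[0, 0, -8.5], [0, 0, 0], 60],
    [[0, 0, -8.5], [0, 0, 0], 60],
    [[0, 0, -8.5], [0, 0, 0], 60],
    [[0, 0, -8.5], [0, 0, 0], 60],
    [[0, 0, -8.5], [0, 0, 0], 60],
    [[0, 0, 0], [0, 0, 0], 60],
  ],
)

```text
time: 6.0
ee_pos: [0.5742, 0.0141, 0.1307]
tcp_rot: [179.5, 0.0, 171.3]
wrist_force: [-0.6, -0.3, -0.4]
opening: 0.0511
grasp_force: 0.0
```

Request:
servo_tool(
  moves=[
    [[0.2, 0, 0], [-0.0007, 0.0485, 0], 60],
    [[0, 0, 0], [-0.0007, 0.0485, 0], 60],
    [[0, 0, 0], [0, 0, 0], 60],
    [[0, 0, 0], [0, 0, 0.03], 60],
    [[0, 0, 0], [0, 0, 0.02], 60],
    [[0, 0, 0], [0, 0, 0.02], 60],
    [[0, 0, 0], [0, 0, 0.02], 60],
    [[0, 0, 0], [0, 0, 0.01], 60],
    [[0, 0, 0], [0, 0, 0], 60],
  ],
)

```text
time: 6.9
ee_pos: [0.589, 0.1099, 0.0288]
tcp_rot: [179.8, -0.2, 171.1]
wrist_force: [-0.1, -0.3, 0.1]
opening: 0.0512
grasp_force: 0.0
```

Request:
servo_tool(
  moves=[
    [[0, 0, 0], [0, 0, 0], 30],
    [[0, 0, 0], [0, 0, 0], 15],
    [[0, 0, 0], [0, 0, 0], 10],
    [[0, 0, 0], [0, 0, 0], 10],
    [[0, 0, 0], [0, 0, 0], 10],
    [[0, 0, 0], [0, 0, 0], 10],
  ],
  force=25,
)

```text
time: 7.5
ee_pos: [0.5896, 0.1103, 0.0297]
tcp_rot: [179.8, -0.1, 171.2]
wrist_force: [-1.1, 0.3, 0.2]
opening: 0.0082
grasp_force: 0.0
```

```bash
python3 - <<'E'
from h import *
np.set_printoptions(precision=4,suppress=True)
s=get_obs();print(s["opening"],s["grasp_force"])
p,d=camera("scene")
for n in("foot","stop_arm"):
    print(n,[(round(x["score"],2),w("scene",x["xyz"])) for x in mark_of(n,"scene")[:2]])
cv2.imwrite("pics/s1.png",cv2.resize(p[140:280,230:430,::-1],(800,560),interpolation=cv2.INTER_CUBIC))
E
```

```text
0.008221061120615776 0.0
foot [(0.58, array([0.5888, 0.1114, 0.0289]))]
stop_arm [(0.69, array([ 0.5748, -0.0041,  0.0149]))]
```

View pics/s1.png

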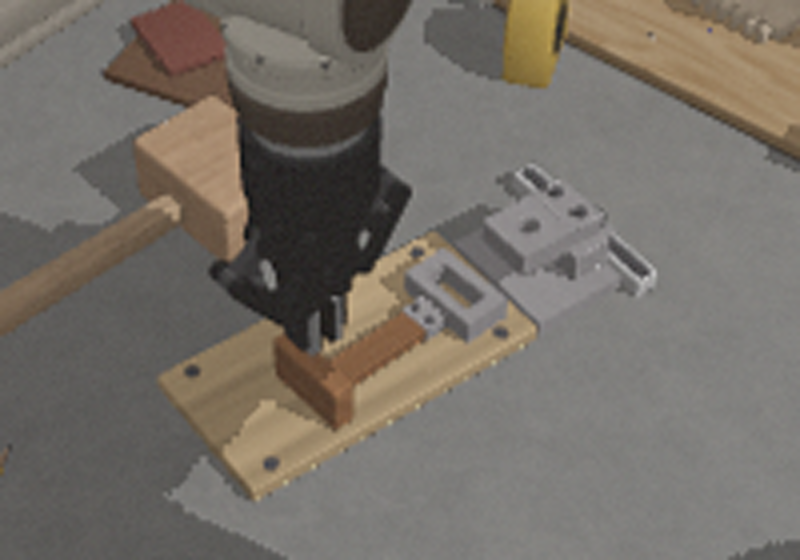

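```bash
python3 - <<'E'
from h import *
np.set_printoptions(precision=4,suppress=True)
p,d=camera("scene");P=cloud("scene",d)
m=cut_out("foot","scene");print(len(m),[ (x["score"],x["mask"].sum()) for x in m])
c=calibration("scene");print(-np.array(c["R"]).T@np.array(c["t"]))
for (u,v) in [(282,340),(290,352),(300,352),(315,365),(330,375),(345,380),(345,395),(300,380),(320,395),(338,415),(316,345),(312,335),(335,325),(300,338),(325,345),(345,355),(370,350),(400,335)]:
    print((u,v),P[140+v//4,230+u//4],p[140+v//4,230+u//4])
E
```

```text
2 [(0.59, np.int64(799)), (0.53, np.int64(1045))]
[0.1267 0.6028 0.8398]
(282, 340) [0.6171 0.1132 0.0453] [110  78  55]
(290, 352) [0.6074 0.1168 0.0446] [103  74  53]
(300, 352) [0.6005 0.1135 0.0469] [103  74  55]
(315, 365) [0.5894 0.1151 0.0456] [107  76  57]
(330, 375) [0.5781 0.1136 0.0456] [136  99  69]
(345, 380) [0.5651 0.1139 0.0485] [140 101  71]
(345, 395) [0.5619 0.1178 0.0435] [134  96  69]
(300, 380) [0.5952 0.1202 0.0309] [83 63 48]
(320, 395) [0.5771 0.1222 0.0357] [82 61 47]
(338, 415) [0.5645 0.1224 0.027 ] [120  87  59]
(316, 345) [0.5796 0.1215 0.0768] [89 87 88]
(312, 335) [0.5806 0.1234 0.0883] [96 95 94]
(335, 325) [0.5785 0.1084 0.0838] [47 45 42]
(300, 338) [0.5842 0.1297 0.0877] [38 35 34]
(325, 345) [0.6148 0.0767 0.0111] [179 157 123]
(345, 355) [0.5926 0.0827 0.0253] [134  97  68]
(370, 350) [0.5858 0.0679 0.021 ] [129  92  66]
(400, 335) [0.5787 0.0452 0.0215] [132  94  68]
```

```bash
python3 - <<'E'
from h import *
np.set_printoptions(precision=4,suppress=True)
print(get_obs()["ee_pos"])
p,d=camera("scene");P=cloud("scene",d)
for u in(307,308,309,313,314):
    print(u)
    for v in range(219,235): print(v,P[v,u],p[v,u])
E
```

```text
[0.5895 0.1103 0.0295]
307
219 [0.583  0.1236 0.1005] [63 61 60]
220 [0.5843 0.1223 0.0951] [79 78 78]
221 [0.5837 0.1231 0.0928] [82 82 79]
222 [0.584  0.1229 0.0889] [74 72 70]
223 [0.5838 0.1233 0.0859] [78 78 77]
224 [0.5846 0.1226 0.0811] [73 72 71]
225 [0.584  0.1234 0.0787] [68 68 66]
226 [0.5837 0.1239 0.0759] [67 67 64]
227 [0.5856 0.1221 0.0694] [89 88 88]
228 [0.5871 0.1206 0.0633] [96 87 82]
229 [0.595  0.1124 0.0464] [104  77  57]
230 [0.5929 0.1148 0.0464] [110  76  56]
231 [0.5911 0.1169 0.0459] [112  82  58]
232 [0.5886 0.1197 0.0468] [111  80  58]
233 [0.5875 0.1209 0.045 ] [96 69 50]
234 [0.5877 0.1209 0.0411] [88 66 49]
308
219 [0.5809 0.1225 0.1011] [92 91 91]
220 [0.5805 0.123  0.0985] [97 96 95]
221 [0.5811 0.1226 0.0942] [96 96 92]
222 [0.5796 0.1242 0.0932] [96 95 92]
223 [0.5809 0.1231 0.0878] [96 94 94]
224 [0.5821 0.1219 0.0824] [96 95 94]
225 [0.5796 0.1247 0.0832] [94 95 94]
226 [0.5809 0.1235 0.0777] [94 92 93]
227 [0.579  0.1256 0.0774] [95 94 94]
228 [0.5808 0.1239 0.071 ] [93 94 95]
229 [0.5925 0.1116 0.0476] [102  77  63]
230 [0.5902 0.1143 0.048 ] [
[... 1396 characters left out ...]
37 100  70]
234 [0.5727 0.1161 0.0483] [142 103  73]
314
219 [0.5785 0.1048 0.0877] [96 96 96]
220 [0.5788 0.1046 0.0838] [95 95 95]
221 [0.5783 0.1052 0.0812] [100  98  98]
222 [0.5771 0.1066 0.0798] [101  99  97]
223 [0.5777 0.106  0.0752] [86 85 85]
224 [0.5781 0.1057 0.0711] [81 81 79]
225 [0.6114 0.0691 0.0106] [166 143 112]
226 [0.6084 0.0725 0.0121] [173 152 119]
227 [0.6064 0.0748 0.0118] [136 118  90]
228 [0.5994 0.0826 0.0202] [115  95  71]
229 [0.5967 0.0856 0.021 ] [132  99  70]
230 [0.5935 0.0893 0.023 ] [134  96  69]
231 [0.5918 0.0912 0.0222] [132  98  71]
232 [0.5766 0.1081 0.0454] [136  99  71]
233 [0.5734 0.1117 0.0474] [142 102  72]
234 [0.572  0.1133 0.0462] [144 105  76]
```

The fingertips are visibly at about z = 0.068 (pixel (309,228) of the scene view), about 39 mm above the reported TCP, and closing on nothing agrees. So I reopen and go down in small, force-watched steps.

Request:
servo_tool(
  moves=[
    [[0, 0, 0], [0, 0, 0], 50],
    [[0, 0, 0], [0, 0, 0], 50],
    [[0, 0, 0], [0, 0, 0], 50],
    [[0, 0, 0], [0, 0, 0], 50],
    [[0, 0, 0], [0, 0, 0.008], 50],
    [[0, 0, 0], [0, 0, 0.008], 50],
    [[0, 0, 0], [0, 0, 0.006], 50],
    [[0, 0, 0], [0, 0, 0], 50],
  ],
)

```text
time: 8.6
ee_pos: [0.5886, 0.1102, 0.0059]
tcp_rot: [179.8, -0.3, 171.2]
wrist_force: [0.1, 0.4, 0.8]
opening: 0.0426
grasp_force: 0.0
```

```bash
python3 - <<'E'
from h import *
np.set_printoptions(precision=4,suppress=True)
s=get_obs();print(s["ee_pos"],s["wrist_force"],s["q"])
p,d=camera("scene")
cv2.imwrite("pics/s2.png",cv2.resize(p[170:260,270:380,::-1],(770,630)[:2] and (720,589),interpolation=cv2.INTER_CUBIC))
E
```

```text
[0.5886 0.1102 0.0059] [0.0587 0.3902 0.7754] [10.4688 12.2894 -2.461  75.4341  0.2577 19.2413]
```

View pics/s2.png

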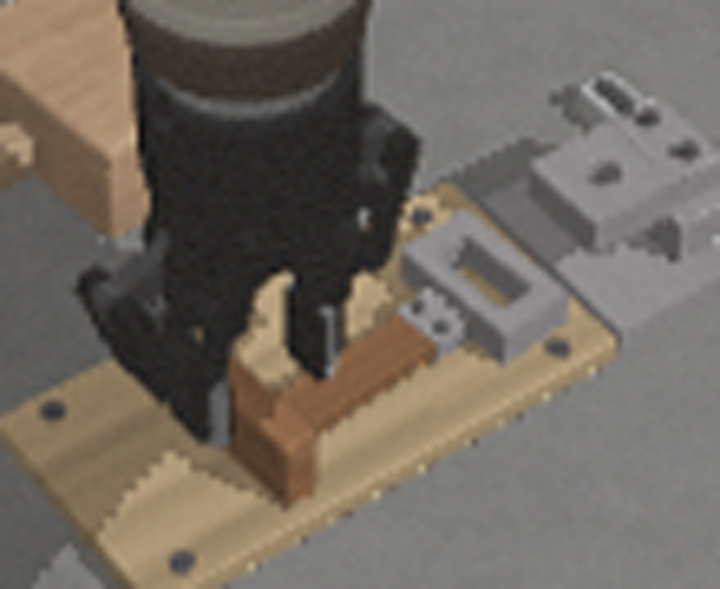

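The fingers now straddle the foot (left tip at (215,440), right tip at (325,370) over the bar). I go a bit lower and close.

Request:
servo_tool(
  moves=[
    [[0, 0, 0], [0, 0, 0.004], 45],
    [[0, 0, 0], [0, 0, 0.004], 40],
    [[0, 0, 0], [0, 0, 0], 30],
    [[0, 0, 0], [0, 0, 0], 20],
    [[0, 0, 0], [0, 0, 0], 10],
    [[0, 0, 0], [0, 0, 0], 10],
    [[0, 0, 0], [0, 0, 0], 10],
    [[0, 0, 0], [0, 0, 0], 10],
  ],
  force=25,
)

```text
time: 9.45
ee_pos: [0.5895, 0.1105, -0.0003]
tcp_rot: [179.8, -0.1, 171.2]
wrist_force: [0.2, 1.1, 0.1]
opening: 0.0153
grasp_force: 26.4
```

Gripped (15.3 mm, 26 N). Now straighten the arm to the bracket's axis and bring it to about -2 mm across, then slide forward.

Request:
servo_tool(
  moves=[
    [[0, 0, 1.2], [-0.0038, 0, 0], 10],
    [[0, 0, 1.2], [-0.0038, 0, 0], 10],
    [[0, 0, 1.2], [-0.0038, 0, 0], 10],
    [[0, 0, 1.2], [-0.004, 0, 0], 10],
    [[0, 0, 0], [0, -0.01, 0], 10],
    [[0, 0, 0], [0, -0.01, 0], 10],
    [[0, 0, 0], [0, 0, 0], 10],
  ],
)

```text
time: 10.15
ee_pos: [0.6, 0.0864, -0.0004]
tcp_rot: [179.8, -0.1, 166.4]
wrist_force: [0.5, -3.3, 2.7]
opening: 0.015
grasp_force: 26.7
```

```bash
cat >> h.py <<'E'
X=np.array([-.235,-.972]);Y=np.array([.972,-.235]);O=np.array([.5652,-.0640])
def br(p): p=np.array(p)[:2]-O; return p@X,p@Y
E
python3 - <<'E'
from h import *
np.set_printoptions(precision=4,suppress=True)
s=get_obs();print(s["ee_pos"],br(s["ee_pos"]),s["wrist_force"])
p,d=camera("top");P=cloud("top",d)
m=(P[...,2]>.026)&(P[...,2]<.034)&(d>0)
r=cv2.minAreaRect((P[m&(abs(P[...,0]-.565)<.06)&(abs(P[...,1]+.02)<.05)][:,:2]*1000).astype(np.float32));print(r,br(np.array(r[0])/1000))
for c in("top","scene"):
    if c=="scene": p,d=camera(c)
    print([(round(x["score"],2),br(w(c,x["xyz"]))) for x in mark_of("stop_arm",c)[:2]])
cv2.imwrite("pics/s3.png",cv2.resize(p[140:250,270:390,::-1],(720,660)[:2] and (648,594),interpolation=cv2.INTER_CUBIC))
E
```

```text
[ 0.6     0.0864 -0.0004] (np.float64(-0.15432834003574394), np.float64(-0.0015240445199486558)) [ 0.4998 -3.3035  2.6912]
((579.3308715820312, -13.626190185546875), (63.60457229614258, 59.891780853271484), 74.45204162597656) (np.float64(-0.05228409796142577), np.float64(0.001897361871337832))
[(0.52, (np.float64(-0.03528888192888023), np.float64(0.0005612132667901053)))]
[(0.82, (np.float64(-0.03731170978793429), np.float64(0.0013836730383975007)))]
```

View pics/s3.png

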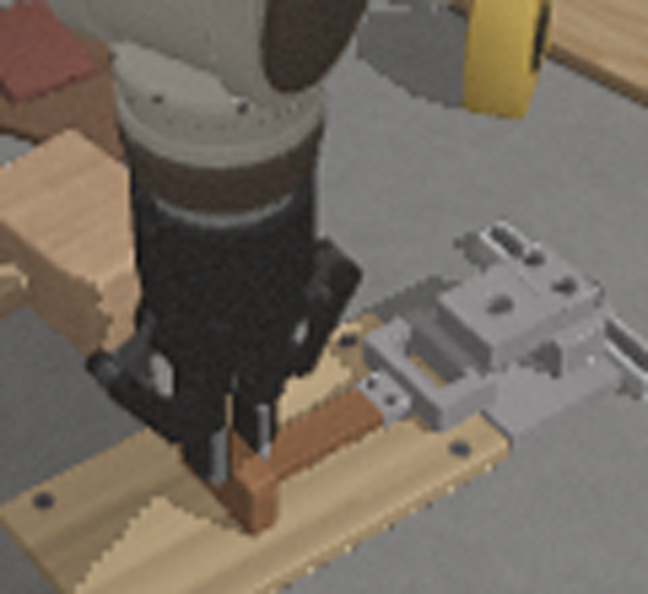

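The arm is straight and the eye (about (430,375)) is at the fork's mouth, ~37 mm short. Slide on with the force watched.

Request:
servo_tool(
  moves=[
    [[0, 0, 0], [0.001, -0.006, 0], 10],
    [[0, 0, 0], [0.001, -0.006, 0], 10],
    [[0, 0, 0], [0, -0.006, 0], 10],
    [[0, 0, 0], [0, -0.006, 0], 10],
    [[0, 0, 0], [0, -0.005, 0], 10],
    [[0, 0, 0], [0, -0.002, 0], 10],
  ],
)

```text
time: 10.95
ee_pos: [0.5907, 0.0583, -0.0004]
tcp_rot: [179.7, -0.1, 166.4]
wrist_force: [1.0, 5.6, 5.3]
opening: 0.0152
grasp_force: 27.0
```

Request:
servo_tool(
  moves=[
    [[0, 0, 0], [0, -0.0015, 0], 10],
    [[0, 0, 0], [0, 0, 0], 10],
  ],
)

```text
time: 11.15
ee_pos: [0.5903, 0.0569, -0.0004]
tcp_rot: [179.7, -0.1, 166.4]
wrist_force: [0.9, 3.4, 5.3]
opening: 0.0155
grasp_force: 27.0
```

Request:
servo_tool(
  moves=[
    [[0, 0, 0], [0, -0.0015, 0], 10],
    [[0, 0, 0], [0, 0, 0], 10],
  ],
)

```text
time: 11.35
ee_pos: [0.59, 0.0555, -0.0004]
tcp_rot: [179.7, -0.1, 166.4]
wrist_force: [1.6, 2.9, 4.9]
opening: 0.0153
grasp_force: 27.0
```

Request:
servo_tool(
  moves=[
    [[0, 0, 0], [0, -0.001, 0], 10],
    [[0, 0, 0], [0, -0.001, 0], 10],
    [[0, 0, 0], [0, 0, 0], 10],
  ],
)

```text
time: 11.65
ee_pos: [0.5896, 0.0537, -0.0004]
tcp_rot: [179.7, -0.1, 166.4]
wrist_force: [0.1, 3.0, 6.4]
opening: 0.0151
grasp_force: 27.0
```

Request:
servo_tool(
  moves=[
    [[0, 0, 0], [0, -0.001, 0], 10],
    [[0, 0, 0], [0, 0, 0], 10],
  ],
)

```text
time: 11.85
ee_pos: [0.5894, 0.0527, -0.0004]
tcp_rot: [179.7, -0.1, 166.4]
wrist_force: [0.7, 3.3, 5.4]
opening: 0.0151
grasp_force: 27.0
```

Request:
servo_tool(
  moves=[
    [[0, 0, 0], [0, -0.0007, 0], 10],
    [[0, 0, 0], [0, 0, 0], 10],
  ],
)

```text
time: 12.05
ee_pos: [0.5893, 0.0523, -0.0004]
tcp_rot: [179.7, -0.1, 166.4]
wrist_force: [2.1, 5.4, 5.6]
opening: 0.0153
grasp_force: 27.0
```

Request:
servo_tool(
  moves=[
    [[0, 0, 0], [0, -0.0007, 0], 10],
    [[0, 0, 0], [0, 0, 0], 10],
  ],
)

```text
time: 12.25
ee_pos: [0.5893, 0.0523, -0.0004]
tcp_rot: [179.6, -0.1, 166.5]
wrist_force: [2.0, 8.3, 4.8]
opening: 0.0148
grasp_force: 26.9
```

Request:
servo_tool(
  moves=[
    [[0, 0, 0], [0, -0.0006, 0], 10],
    [[0, 0, 0], [0, 0, 0], 10],
  ],
)

```text
time: 12.45
ee_pos: [0.5893, 0.0523, -0.0004]
tcp_rot: [179.6, -0.1, 166.5]
wrist_force: [2.7, 11.4, 3.3]
opening: 0.0151
grasp_force: 26.8
```

```bash
python3 - <<'E'
from h import *
s=get_obs();print(br(s["ee_pos"]),s["wrist_force"])
for c in("top","scene"):
    camera(c);print([(round(x["score"],2),br(w(c,x["xyz"]))) for x in mark_of("stop_arm",c)[:2]],[(round(x["score"],2),br(w(c,x["xyz"]))) for x in mark_of("foot",c)[:1]])
E
```

```text
(np.float64(-0.11873426389842698), np.float64(-0.003932540364320142)) [ 2.73979843 11.35415479  3.34985154]
[(0.56, (np.float64(0.0006596919361651077), np.float64(-0.004158932011081092)))] []
[(0.64, (np.float64(-0.0035934897166584557), np.float64(0.000739139121115325)))] [(0.85, (np.float64(-0.12171418543180808), np.float64(-0.0038513866379766455)))]
```

The arm is bedded: the force rises without motion. Back off the push, release, lift, go over the pin.

Request:
servo_tool(
  moves=[
    [[0, 0, 0], [0, 0.0015, 0], 10],
    [[0, 0, 0], [0, 0, 0], 30],
    [[0, 0, 0], [0, 0, 0], 45],
    [[0, 0, 0], [0, 0, 0], 45],
    [[0, 0, 0], [0, 0, 0], 45],
    [[0, 0, 0], [0, 0, -0.02], 50],
    [[0, 0, 0], [0, 0, -0.045], 50],
    [[0, 0, 0], [0, 0, -0.045], 50],
  ],
)

```text
time: 13.55
ee_pos: [0.5884, 0.0515, 0.1096]
tcp_rot: [179.8, -0.3, 166.4]
wrist_force: [1.5, -0.5, 0.4]
opening: 0.0427
grasp_force: 0.0
```

Request:
servo_tool(
  moves=[
    [[0, 0, 0], [0.015, 0.0348, 0], 50],
    [[0, 0, 0], [0.015, 0.0348, 0], 50],
    [[0, 0, 0], [0.015, 0.0348, 0], 50],
    [[0, 0, 0], [0.015, 0.0348, 0], 50],
    [[0, 0, 0], [0.015, 0.0348, 0], 50],
    [[0, 0, 0], [0.015, 0.0348, 0], 50],
    [[0, 0, 0], [0.015, 0.0348, 0], 50],
    [[0, 0, 0], [0.015, 0.0348, 0], 50],
    [[0, 0, 0], [0, 0, 0], 50],
    [[0, 0, 0], [0, 0, 0], 50],
  ],
)

```text
time: 14.55
ee_pos: [0.5376, 0.3509, 0.1101]
tcp_rot: [179.8, -0.2, 166.5]
wrist_force: [0.1, -0.1, 0.2]
opening: 0.0428
grasp_force: 0.0
```

```bash
python3 - <<'E'
from h import *
np.set_printoptions(precision=4,suppress=True)
s=get_obs();print(s["ee_pos"],s["tcp_rot"],s["wrist_force"])
p,d=camera("scene");P=cloud("scene",d)
print([(round(x["score"],2),w("scene",x["xyz"])) for x in mark_of("hinge_pin","scene")[:2]],[(round(x["score"],2),br(w("scene",x["xyz"]))) for x in mark_of("stop_arm","scene")[:1]])
cv2.imwrite("pics/s4.png",cv2.resize(p[180:350,200:400,::-1],(700,595),interpolation=cv2.INTER_CUBIC))
E
```

```text
[0.5376 0.3509 0.1101] [179.8375  -0.1807 166.5181] [ 0.1007 -0.0552  0.1898]
[(0.63, array([0.5387, 0.3566, 0.062 ])), (0.56, array([ 0.5666, -0.0615,  0.0511]))] [(0.68, (np.float64(-0.0051132876752201855), np.float64(-0.002794867111735864)))]
```

View pics/s4.png

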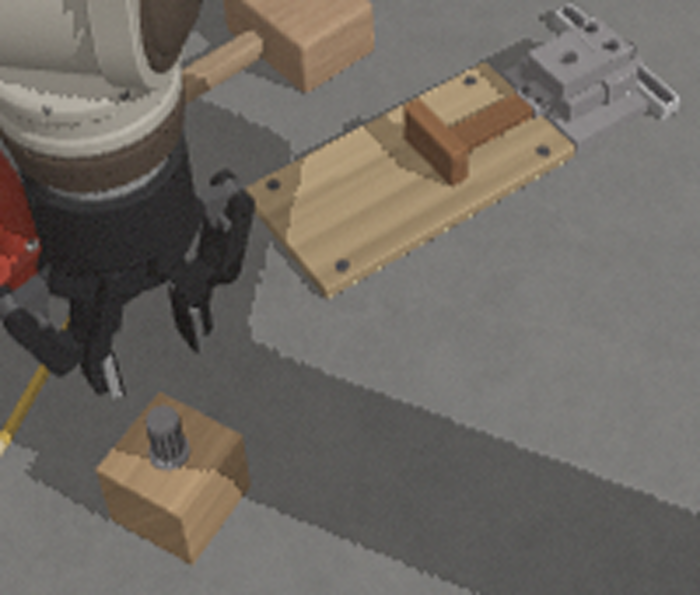

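The eye is inside the fork, the pin stands in its holder at (165,440) below the open fingers. Descend and grip.

Request:
servo_tool(
  moves=[
    [[0, 0, 0], [0, 0, 0.03], 50],
    [[0, 0, 0], [0, 0, 0.025], 50],
    [[0, 0, 0], [0, 0, 0.015], 50],
    [[0, 0, 0], [0, 0, 0.008], 45],
    [[0, 0, 0], [0, 0, 0], 35],
  ],
)

```text
time: 15.2
ee_pos: [0.5378, 0.3501, 0.0321]
tcp_rot: [179.8, -0.2, 166.4]
wrist_force: [-0.5, -0.5, -1.0]
opening: 0.0297
grasp_force: 0.0
```

Request:
servo_tool(
  moves=[
    [[0, 0, 0], [0, 0, 0], 25],
    [[0, 0, 0], [0, 0, 0], 20],
    [[0, 0, 0], [0, 0, 0], 15],
    [[0, 0, 0], [0, 0, 0], 15],
    [[0, 0, 0], [0, 0, 0], 15],
  ],
  force=25,
)

```text
time: 15.7
ee_pos: [0.5386, 0.3512, 0.034]
tcp_rot: [179.7, -0.1, 166.4]
wrist_force: [-0.1, 0.2, 5.9]
opening: 0.017
grasp_force: 24.7
```

Request:
servo_tool(
  moves=[
    [[0, 0, 0], [0, 0, 0], 10],
    [[0, 0, 0], [0, 0, 0], 10],
    [[0, 0, 0], [0, 0, -0.01], 10],
    [[0, 0, 0], [0, 0, -0.03], 10],
    [[0, 0, 0], [0, 0, -0.03], 10],
    [[0, 0, 0], [0, 0, -0.03], 10],
    [[0, 0, 0], [0, 0, 0], 10],
  ],
  force=60,
)

```text
time: 16.4
ee_pos: [0.5394, 0.3513, 0.138]
tcp_rot: [179.5, 0.1, 166.4]
wrist_force: [-0.1, 0.5, -0.8]
opening: 0.0161
grasp_force: 59.3
```

```bash
python3 - <<'E'
from h import *
np.set_printoptions(precision=4,suppress=True)
s=get_obs();print(s["ee_pos"],s["opening"],s["grasp_force"],s["wrist_force"])
p,d=camera("scene")
for n in("hinge_pin","pin_tip"):print(n,[(round(x["score"],2),w("scene",x["xyz"])) for x in mark_of(n,"scene")[:2]])
E
```

```text
[0.5394 0.3513 0.138 ] 0.016119178739359 59.26572561264038 [-0.1337  0.4511 -0.8175]
hinge_pin [(0.62, array([0.5393, 0.3559, 0.1622]))]
pin_tip [(0.6, array([0.5371, 0.3509, 0.112 ]))]
```

Request:
servo_tool(
  moves=[
    [[0, 0, 0], [-0.0117, -0.0399, 0], 10],
    [[0, 0, 0], [-0.0117, -0.0399, 0], 10],
    [[0, 0, 0], [-0.0117, -0.0399, 0], 10],
    [[0, 0, 0], [-0.0117, -0.0399, 0], 10],
    [[0, 0, 0], [-0.0117, -0.0399, 0], 10],
    [[0, 0, 0], [-0.0117, -0.0399, 0], 10],
    [[0, 0, 0], [-0.0117, -0.0399, 0], 10],
    [[0, 0, 0], [-0.0117, -0.0399, 0], 10],
    [[0, 0, 0], [-0.0117, -0.0399, 0], 10],
    [[0, 0, 0], [-0.0117, -0.0399, 0], 10],
    [[0, 0, 0], [0, 0, 0.03], 10],
    [[0, 0, 0], [0, 0, 0], 10],
  ],
)

```text
time: 17.75
ee_pos: [0.5554, -0.0657, 0.096]
tcp_rot: [179.8, -0.6, 166.3]
wrist_force: [-0.7, -0.1, -2.3]
opening: 0.0158
grasp_force: 59.3
```

Request:
servo_tool(
  moves=[
    [[0, 0, 0], [0, 0, 0.015], 10],
    [[0, 0, 0], [0, 0, 0], 10],
    [[0, 0, 0], [0, 0, 0], 10],
  ],
)

```text
time: 18.05
ee_pos: [0.558, -0.0639, 0.0859]
tcp_rot: [179.8, -0.2, 166.5]
wrist_force: [0.3, -0.6, -0.8]
opening: 0.0161
grasp_force: 59.3
```

```bash
python3 - <<'E'
from h import *
np.set_printoptions(precision=4,suppress=True)
s=get_obs();print(s["ee_pos"],br(s["ee_pos"]),s["tcp_rot"],s["wrist_force"])
p,d=camera("scene");np.save("s5d.npy",d)
for n in("hinge_pin","pin_tip"):print(n,[(round(x["score"],2),w("scene",x["xyz"])) for x in mark_of(n,"scene")[:2]])
c=calibration("scene")
def pix(X):
    q=np.array(c["R"])@X+np.array(c["t"]);q=np.array(c["camera_matrix"])@q;return q[:2]/q[2]
print("tip",pix([*s["ee_pos"][:2],.069]),"bore",pix([.5598,-.0637,.05]))
cv2.imwrite("pics/s5.png",cv2.resize(p[155:225,325:415,::-1],(756,588),interpolation=cv2.INTER_CUBIC))
a=cv2.imread("pics/scene0.png");cv2.imwrite("pics/s5b.png",np.hstack([cv2.resize(x[165:225,335:400],(390,360),interpolation=cv2.INTER_CUBIC) for x in(a,p[:,:,::-1])]))
E
```

```text
[ 0.558  -0.0639  0.0859] (np.float64(0.0015761662081239054), np.float64(-0.007021702701936138)) [179.7885  -0.1764 166.5076] [ 0.2859 -0.5962 -0.8174]
hinge_pin [(0.53, array([ 0.5607, -0.0634,  0.1087]))]
pin_tip [(0.69, array([ 0.5568, -0.0645,  0.0624]))]
tip [363.7866 189.9512] bore [362.7056 194.9419]
```

View pics/s5b.png

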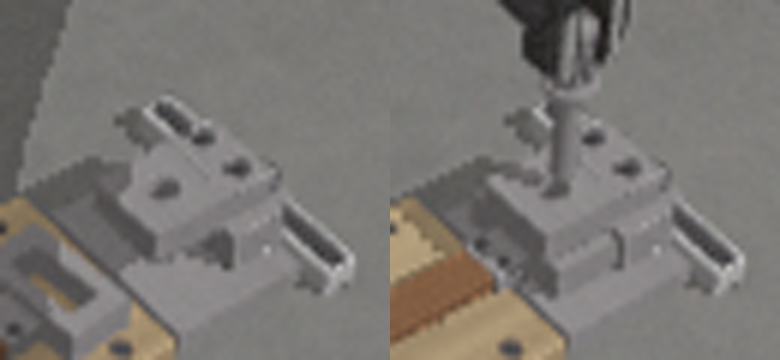

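The left panel shows the bore at (165,187), the right one the pin shaft from (176,95) down to its tip near (167,187). Turn both into positions.

```bash
python3 - <<'E'
from h import *
np.set_printoptions(precision=4,suppress=True)
f=lambda u,v,z:ray("scene",335+(u+.5)/6-.5,165+(v+.5)/6-.5,z)
b=f(165,187,.05);print("bore",b,br(b))
for v in(183,187):
    t=f(167,v,.061);print("tip",t,br(t))
g=f(176,95,.108);print("flange",g,br(g))
e=get_obs()["ee_pos"]
# edges of shaft in picture row-wise, now and bore blob in scene0
p,_=camera("scene");q=cv2.cvtColor(p,cv2.COLOR_RGB2GRAY)
for r in range(180,200):print(r,q[r,354:372])
a=cv2.cvtColor(cv2.imread("pics/scene0.png"),cv2.COLOR_BGR2GRAY)
print()
for r in range(191,202):print(r,a[r,354:372])
E
```

```text
bore [ 0.5593 -0.0603  0.05  ] (np.float64(-0.002200607769007056), np.float64(-0.00663399862222817))
tip [ 0.554  -0.0535  0.061 ] (np.float64(-0.0075469350969168065), np.float64(-0.013319902783366092))
tip [ 0.5526 -0.0516  0.061 ] (np.float64(-0.009078937865833936), np.float64(-0.015160524320115021))
flange [ 0.556  -0.0575  0.108 ] (np.float64(-0.004175084023668908), np.float64(-0.010455344265425694))
180 [123 121 122 121 125 124 117  97 105 130 130 141 146 135 137 126 126 126]
181 [127 124 123 127 125 125 125 118 121 101 110 118 126 126 127 128 126 127]
182 [127 128 124 123 124 124 146  87  90  85  92 116 126 116 126 127 130 129]
183 [129 126 101  98 113 177 133  74  73  87 100 119 127 122 127 126 127 123]
184 [ 97  99  91  90 101 141 173 114  77  85 105 121 135 150 124 123 130 128]
185 [ 86  88  89  93 101 107 136 166  76  89 105 123 122 142 149 166 138 133]
186 [119 122  89  90 104 107 107 127  79  86 110 121 119 146 119 121 132 139]
187 [125 123  87  90  93 106 107  98  77  92 112 124 119 106  80  79 107 143]
188 [124 123 117  87  91  95 101  99  82  94 113 127 126  69  54  69
[... 1026 characters left out ...]
93 [101  99 105 143 138 140 140 140 142 141 141 137 138 134 130 144 137 138]
194 [103 100 102 140 138 141 147 129 128 124 137 139 137 139 133 126 140 139]
195 [101 100 105 141 139 139 128 115  94  94 105 143 139 138 136 133 141 139]
196 [100 103 133 141 136 133 123  90  82  83  86 133 140 139 137 137 138 135]
197 [108 137 141 139 136 130  99  81  83  91 106 140 140 140 139 138 135 138]
198 [100 144 141 138 137 138 130 118 120 132 135 141 140 137 139 138 138 132]
199 [ 84 114 143 139 140 137 137 136 134 139 140 137 141 140 138 132 129 123]
200 [ 81  87 111 131 141 138 138 137 139 134 139 137 137 135 132 124 125 124]
201 [ 81  79  83  98 130 140 138 137 139 136 135 138 133 125 124 123 123 122]
```

```bash
python3 - <<'E'
from h import *
np.set_printoptions(precision=4,suppress=True)
b=ray("scene",362.4,196.0,.05);t=ray("scene",363.1,192.9,.061)
print(b,br(b),t,br(t),"delta bracket",np.array(br(b))-br(t),get_obs()["ee_pos"])
for du,dv in((1,0),(0,1)): print(np.array(br(ray("scene",362.4+du,196+dv,.05)))-br(b))
E
```

```text
[ 0.5581 -0.0601  0.05  ] (np.float64(-0.0021239967338713165), np.float64(-0.007814820143371943)) [ 0.5574 -0.061   0.061 ] (np.float64(-0.001087353455615801), np.float64(-0.008285236661749674)) delta bracket [-0.001   0.0005] [ 0.5585 -0.0644  0.0866]
[ 0.0021 -0.0015]
[-0.0023 -0.0028]
```

Pin and bore are within about 1 mm; correct that and feel downwards.

Request:
servo_tool(
  moves=[
    [[0, 0, 0], [-0.0005, 0.001, 0.003], 10],
    [[0, 0, 0], [0, 0, 0.003], 10],
    [[0, 0, 0], [0, 0, 0.002], 10],
    [[0, 0, 0], [0, 0, 0], 10],
  ],
)

```text
time: 18.65
ee_pos: [0.5585, -0.0638, 0.0773]
tcp_rot: [179.8, -0.2, 166.4]
wrist_force: [-0.5, 0.1, -1.4]
opening: 0.0159
grasp_force: 59.3
```

Request:
servo_tool(
  moves=[
    [[0, 0, 0], [0, 0, 0.0015], 10],
    [[0, 0, 0], [0, 0, 0.001], 10],
    [[0, 0, 0], [0, 0, 0], 10],
  ],
)

```text
time: 18.95
ee_pos: [0.5588, -0.0639, 0.0753]
tcp_rot: [179.8, -0.2, 166.4]
wrist_force: [0.7, 0.9, -0.6]
opening: 0.0156
grasp_force: 59.3
```

Request:
servo_tool(
  moves=[
    [[0, 0, 0], [0, 0, 0.001], 10],
    [[0, 0, 0], [0, 0, 0.0005], 10],
    [[0, 0, 0], [0, 0, 0], 10],
  ],
)

```text
time: 19.25
ee_pos: [0.5593, -0.0639, 0.0749]
tcp_rot: [179.8, -0.1, 166.4]
wrist_force: [-0.7, -0.9, 5.6]
opening: 0.0158
grasp_force: 60.0
```

Request:
servo_tool(
  moves=[
    [[0, 0, 0], [0, 0.0007, 0], 10],
    [[0, 0, 0], [0, 0, 0], 10],
  ],
)

```text
time: 19.45
ee_pos: [0.5594, -0.0635, 0.0749]
tcp_rot: [179.8, -0.1, 166.4]
wrist_force: [-0.7, -1.2, 4.7]
opening: 0.0159
grasp_force: 59.8
```

Request:
servo_tool(
  moves=[
    [[0, 0, 0], [0, 0.0007, 0], 10],
    [[0, 0, 0], [0, 0, 0], 10],
  ],
)

```text
time: 19.65
ee_pos: [0.5595, -0.0629, 0.0747]
tcp_rot: [179.8, -0.1, 166.4]
wrist_force: [-2.0, -1.9, 5.4]
opening: 0.0158
grasp_force: 59.8
```

Request:
servo_tool(
  moves=[
    [[0, 0, 0], [0, 0.0007, 0], 10],
    [[0, 0, 0], [0, 0, 0], 10],
  ],
)

```text
time: 19.85
ee_pos: [0.5596, -0.0621, 0.0745]
tcp_rot: [179.8, -0.1, 166.4]
wrist_force: [-1.2, -1.5, 3.2]
opening: 0.0161
grasp_force: 59.6
```

Request:
servo_tool(
  moves=[
    [[0, 0, 0], [0, 0.0007, 0], 10],
    [[0, 0, 0], [0, 0, 0], 10],
  ],
)

```text
time: 20.05
ee_pos: [0.5595, -0.061, 0.0735]
tcp_rot: [179.8, -0.2, 166.4]
wrist_force: [1.0, -0.8, -0.4]
opening: 0.016
grasp_force: 59.3
```

Request:
servo_tool(
  moves=[
    [[0, 0, 0], [0.001, 0, 0], 10],
    [[0, 0, 0], [0, 0, 0], 10],
  ],
)

```text
time: 20.25
ee_pos: [0.5586, -0.0608, 0.0737]
tcp_rot: [179.8, -0.1, 166.4]
wrist_force: [2.5, 0.5, -1.7]
opening: 0.0158
grasp_force: 59.2
```

It dropped into the bore (z 0.0735, force gone); undo the last shift and go down gently.

Request:
servo_tool(
  moves=[
    [[0, 0, 0], [-0.0008, 0, 0], 10],
    [[0, 0, 0], [0, 0, 0.001], 10],
    [[0, 0, 0], [0, 0, 0.001], 10],
    [[0, 0, 0], [0, 0, 0], 10],
  ],
)

```text
time: 20.65
ee_pos: [0.5592, -0.0611, 0.0717]
tcp_rot: [179.8, -0.2, 166.4]
wrist_force: [1.3, 0.3, -1.1]
opening: 0.0153
grasp_force: 59.3
```

Request:
servo_tool(
  moves=[
    [[0, 0, 0], [0, 0, 0.001], 10],
    [[0, 0, 0], [0, 0, 0], 10],
  ],
)

```text
time: 20.85
ee_pos: [0.5592, -0.0611, 0.0707]
tcp_rot: [179.8, -0.2, 166.4]
wrist_force: [1.6, -1.2, -0.3]
opening: 0.0156
grasp_force: 59.4
```

Request:
servo_tool(
  moves=[
    [[0, 0, 0], [-0.0003, 0, 0.001], 10],
    [[0, 0, 0], [0, 0, 0.001], 10],
    [[0, 0, 0], [0, 0, 0.001], 10],
    [[0, 0, 0], [0, 0, 0], 10],
  ],
)

```text
time: 21.25
ee_pos: [0.5594, -0.0611, 0.0676]
tcp_rot: [179.8, -0.2, 166.4]
wrist_force: [1.8, -1.0, -0.9]
opening: 0.0155
grasp_force: 59.3
```

Request:
servo_tool(
  moves=[
    [[0, 0, 0], [0, 0, 0.001], 10],
    [[0, 0, 0], [0, 0, 0.001], 10],
    [[0, 0, 0], [0, 0, 0.001], 10],
    [[0, 0, 0], [0, 0, 0], 10],
  ],
)

```text
time: 21.65
ee_pos: [0.5595, -0.0611, 0.0647]
tcp_rot: [179.8, -0.2, 166.4]
wrist_force: [2.2, -1.3, -1.0]
opening: 0.016
grasp_force: 59.3
```

Request:
servo_tool(
  moves=[
    [[0, 0, 0], [0, 0, 0.001], 10],
    [[0, 0, 0], [0, 0, 0.001], 10],
    [[0, 0, 0], [0, 0, 0], 10],
  ],
)

```text
time: 21.95
ee_pos: [0.5596, -0.0609, 0.0628]
tcp_rot: [179.8, -0.2, 166.4]
wrist_force: [2.5, 0.2, -0.8]
opening: 0.0158
grasp_force: 59.3
```

Request:
servo_tool(
  moves=[
    [[0, 0, 0], [-0.0005, 0, 0.001], 10],
    [[0, 0, 0], [0, 0, 0.001], 10],
    [[0, 0, 0], [0, 0, 0], 10],
  ],
)

```text
time: 22.25
ee_pos: [0.5599, -0.061, 0.0605]
tcp_rot: [179.8, -0.2, 166.4]
wrist_force: [2.0, 1.3, -1.6]
opening: 0.0156
grasp_force: 59.3
```

Request:
servo_tool(
  moves=[
    [[0, 0, 0], [0, 0, 0.001], 10],
    [[0, 0, 0], [0, 0, 0.001], 10],
    [[0, 0, 0], [0, 0, 0], 10],
  ],
)

```text
time: 22.55
ee_pos: [0.5599, -0.0611, 0.0586]
tcp_rot: [179.8, -0.2, 166.4]
wrist_force: [1.8, 1.8, -0.1]
opening: 0.0157
grasp_force: 59.3
```

Request:
servo_tool(
  moves=[
    [[0, 0, 0], [0, 0, 0.001], 10],
    [[0, 0, 0], [0, 0, 0.001], 10],
    [[0, 0, 0], [0, 0, 0], 10],
  ],
)

```text
time: 22.85
ee_pos: [0.5599, -0.0611, 0.0566]
tcp_rot: [179.8, -0.2, 166.4]
wrist_force: [1.9, 1.2, -0.6]
opening: 0.0159
grasp_force: 59.3
```

```bash
python3 - <<'E'
from h import *
np.set_printoptions(precision=4,suppress=True)
p,d=camera("scene")
for n in("hinge_pin","pin_tip"):print(n,[(round(x["score"],2),w("scene",x["xyz"])) for x in mark_of(n,"scene")[:2]])
cv2.imwrite("pics/s6.png",cv2.resize(p[155:225,325:415,::-1],(756,588),interpolation=cv2.INTER_CUBIC))
E
```

```text
hinge_pin [(0.48, array([ 0.559 , -0.0584,  0.0824]))]
pin_tip [(0.61, array([ 0.5588, -0.0596,  0.033 ])), (0.16, array([ 0.5656, -0.0635,  0.0062]))]
```

View pics/s6.png

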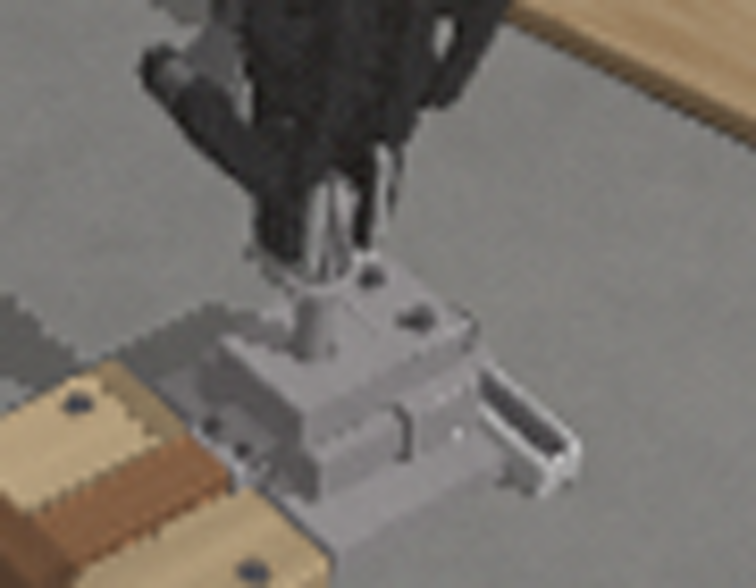

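The pin stands in the bore at (315,350), flange about 30 mm above the fork. Continue.

Request:
servo_tool(
  moves=[
    [[0, 0, 0], [0, 0, 0.001], 10],
    [[0, 0, 0], [0, 0, 0.001], 10],
    [[0, 0, 0], [0, 0, 0.001], 10],
  ],
)

```text
time: 23.3
ee_pos: [0.5601, -0.0612, 0.0539]
tcp_rot: [179.8, -0.1, 166.4]
wrist_force: [1.5, 2.7, 2.5]
opening: 0.0161
grasp_force: 59.4
```

Request:
servo_tool(
  moves=[
    [[0, 0, 0], [0, 0, 0.001], 10],
    [[0, 0, 0], [0, 0, 0.001], 10],
    [[0, 0, 0], [0, 0, 0.001], 10],
  ],
)

```text
time: 23.6
ee_pos: [0.56, -0.0612, 0.0508]
tcp_rot: [179.8, -0.1, 166.4]
wrist_force: [2.4, 2.4, 0.9]
opening: 0.016
grasp_force: 59.4
```

Request:
servo_tool(
  moves=[
    [[0, 0, 0], [0, 0, 0.001], 10],
    [[0, 0, 0], [0, 0, 0.001], 10],
    [[0, 0, 0], [0, 0, 0.001], 10],
  ],
)

```text
time: 23.9
ee_pos: [0.56, -0.0611, 0.0478]
tcp_rot: [179.8, -0.2, 166.4]
wrist_force: [1.9, 0.7, 1.8]
opening: 0.016
grasp_force: 59.4
```

Request:
servo_tool(
  moves=[
    [[0, 0, 0], [0, 0, 0.001], 10],
    [[0, 0, 0], [0, 0, 0.001], 10],
    [[0, 0, 0], [0, 0, 0.001], 10],
    [[0, 0, 0], [0, 0, 0.001], 10],
    [[0, 0, 0], [0, 0, 0.001], 10],
  ],
)

```text
time: 24.4
ee_pos: [0.56, -0.0612, 0.0428]
tcp_rot: [179.8, -0.2, 166.4]
wrist_force: [2.4, 1.3, 1.4]
opening: 0.0156
grasp_force: 59.4
```

Request:
servo_tool(
  moves=[
    [[0, 0, 0], [0, 0, 0.001], 10],
    [[0, 0, 0], [0, 0, 0.001], 10],
    [[0, 0, 0], [0, 0, 0.001], 10],
    [[0, 0, 0], [0, 0, 0.001], 10],
  ],
)

```text
time: 24.8
ee_pos: [0.56, -0.0611, 0.0388]
tcp_rot: [179.8, -0.2, 166.4]
wrist_force: [1.3, 0.9, 1.1]
opening: 0.0158
grasp_force: 59.4
```

Request:
servo_tool(
  moves=[
    [[0, 0, 0], [0, 0, 0.001], 10],
    [[0, 0, 0], [0, 0, 0.001], 10],
    [[0, 0, 0], [0, 0, 0.001], 10],
    [[0, 0, 0], [0, 0, 0.001], 10],
  ],
)

```text
time: 25.2
ee_pos: [0.56, -0.0611, 0.0348]
tcp_rot: [179.8, -0.1, 166.4]
wrist_force: [1.8, 0.8, 1.6]
opening: 0.0159
grasp_force: 59.4
```

Request:
servo_tool(
  moves=[
    [[0, 0, 0], [0, 0, 0.001], 10],
    [[0, 0, 0], [0, 0, 0.001], 10],
    [[0, 0, 0], [0, 0, 0.001], 10],
    [[0, 0, 0], [0, 0, 0.001], 10],
  ],
)

```text
time: 25.6
ee_pos: [0.56, -0.0611, 0.0308]
tcp_rot: [179.8, -0.1, 166.4]
wrist_force: [2.1, 1.0, 2.4]
opening: 0.0162
grasp_force: 59.4
```

Request:
servo_tool(
  moves=[
    [[0, 0, 0], [0, 0, 0.001], 10],
    [[0, 0, 0], [0, 0, 0.001], 10],
  ],
)

```text
time: 25.8
ee_pos: [0.56, -0.0611, 0.0288]
tcp_rot: [179.8, -0.1, 166.4]
wrist_force: [3.1, -0.1, 2.2]
opening: 0.0155
grasp_force: 59.4
```

Request:
servo_tool(
  moves=[
    [[0, 0, 0], [0, 0, 0.001], 10],
    [[0, 0, 0], [0, 0, 0], 10],
  ],
)

```text
time: 26.0
ee_pos: [0.5599, -0.0611, 0.0276]
tcp_rot: [179.8, -0.2, 166.4]
wrist_force: [2.5, -0.0, 0.6]
opening: 0.0161
grasp_force: 59.4
```

Request:
servo_tool(
  moves=[
    [[0, 0, 0], [0, 0, 0.0007], 10],
    [[0, 0, 0], [0, 0, 0.0005], 10],
  ],
)

```text
time: 26.2
ee_pos: [0.56, -0.0611, 0.0267]
tcp_rot: [179.8, -0.1, 166.4]
wrist_force: [3.4, 0.1, 2.2]
opening: 0.0157
grasp_force: 59.4
```

Request:
servo_tool(
  moves=[
    [[0, 0, 0], [0, 0, 0.0005], 10],
    [[0, 0, 0], [0, 0, 0], 10],
  ],
)

```text
time: 26.4
ee_pos: [0.5601, -0.0611, 0.0262]
tcp_rot: [179.8, -0.1, 166.4]
wrist_force: [3.0, 0.3, 2.0]
opening: 0.0156
grasp_force: 59.7
```

Request:
servo_tool(
  moves=[
    [[0, 0, 0], [0, 0, 0.0005], 10],
    [[0, 0, 0], [0, 0, 0], 10],
  ],
)

```text
time: 26.6
ee_pos: [0.5601, -0.0611, 0.0261]
tcp_rot: [179.8, -0.1, 166.4]
wrist_force: [2.4, 0.2, 5.5]
opening: 0.0156
grasp_force: 60.0
```

Request:
servo_tool(
  moves=[
    [[0, 0, 0], [0, 0, 0.0007], 10],
    [[0, 0, 0], [0, 0, 0], 10],
  ],
)

```text
time: 26.8
ee_pos: [0.5603, -0.0611, 0.0261]
tcp_rot: [179.8, -0.1, 166.4]
wrist_force: [0.2, 1.2, 9.8]
opening: 0.0159
grasp_force: 60.5
```

Force rises sharply with no motion: home. Ease off, open, lift.

Request:
servo_tool(
  moves=[
    [[0, 0, 0], [0, 0, -0.001], 10],
    [[0, 0, 0], [0, 0, 0], 25],
    [[0, 0, 0], [0, 0, 0], 40],
    [[0, 0, 0], [0, 0, 0], 50],
    [[0, 0, 0], [0, 0, 0], 50],
    [[0, 0, 0], [0, 0, -0.01], 50],
    [[0, 0, 0], [0, 0, -0.03], 50],
    [[0, 0, 0], [0, 0, -0.04], 50],
    [[0, 0, 0], [0, 0.04, -0.04], 50],
    [[0, 0, 0], [0, 0.045, 0], 50],
    [[0, 0, 0], [0, 0.045, 0], 50],
    [[0, 0, 0], [0, 0, 0], 50],
  ],
)

```text
time: 28.0
ee_pos: [0.5903, 0.0647, 0.1424]
tcp_rot: [179.7, -0.1, 166.7]
wrist_force: [-0.2, -0.3, -0.4]
opening: 0.0427
grasp_force: 0.0
```

```bash
python3 - <<'E'
from h import *
np.set_printoptions(precision=4,suppress=True)
s=get_obs();print(s["time"],s["ee_pos"],s["wrist_force"])
p,d=camera("scene");P=cloud("scene",d)
for n in("hinge_pin","pin_tip","stop_arm","foot"):print(n,[(round(x["score"],2),w("scene",x["xyz"]),br(w("scene",x["xyz"]))) for x in mark_of(n,"scene")[:2]])
m=(abs(P[...,0]-.56)<.02)&(abs(P[...,1]+.062)<.02)&(d>0);print("top of grip",np.percentile(P[m][:,2],[90,97,99.5]))
cv2.imwrite("pics/s7.png",cv2.resize(p[145:225,310:415,::-1],(735,560),interpolation=cv2.INTER_CUBIC))
E
```

```text
28.0 [0.5903 0.0647 0.1424] [-0.1787 -0.3334 -0.3928]
hinge_pin [(0.69, array([ 0.5635, -0.0576,  0.0523]), (np.float64(-0.005831120278715993), np.float64(-0.0032011309680056834)))]
pin_tip []
stop_arm [(0.93, array([ 0.565 , -0.0573,  0.0124]), (np.float64(-0.0064761620847094605), np.float64(-0.001776831106734811)))]
foot [(0.68, array([0.592 , 0.0568, 0.0315]), (np.float64(-0.12372127153192872), np.float64(-0.0023197301208892004)))]
top of grip [0.0827 0.0855 0.0862]
```

View pics/s7.png

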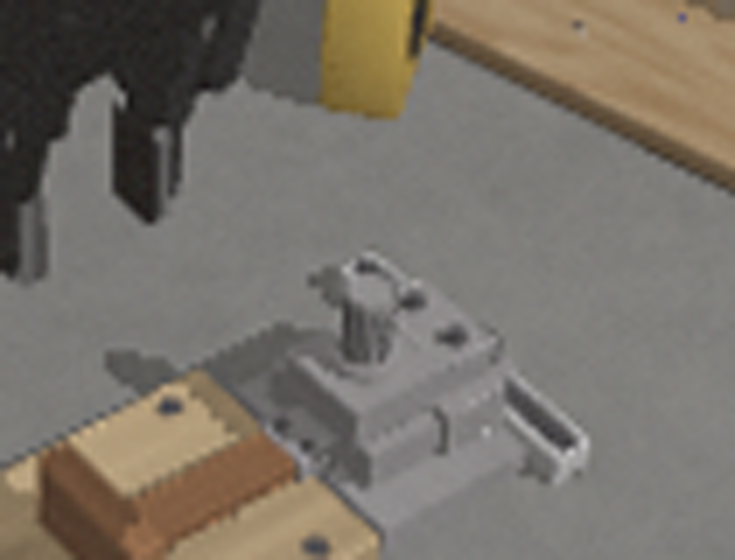

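The pin sits flush in the fork at (365,370), with its grip top at 0.086 m as expected, and the gripper is clear.

```bash
python3 -c "
from workcell import *
print(job_done())"
```

```text
the job is handed in; nothing more can be done
None
```

The swing stop is together and handed in at about 28 s: the arm is bedded in the fork, the hinge pin is home with its flange flush, and the gripper is clear; no verdict came back.

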